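# Clamp the plate and start the drill fixture

## Robot

A 7-joint arm with a two-finger parallel gripper is mounted at the origin on the work surface. World frame = base frame: x ahead of the robot, y to its left, z up, the work surface at z = 0. Lengths are in m, angles in rad, forces in N, time in s.
With the tool pointing down it reaches from about 0.425 to 0.925 m from the base axis. Payload 6.8 kg.
Tool frame: the origin (TCP) lies at the very end of the fingers, on their centre line; the grasp point (between the pads) lies 19 mm behind it (bot.grasp_offset is the distance from the TCP to the grasp point, in m); z points along the fingers, y is the direction in which the jaws open and shut (so a half turn about z gives the same grasp; the last joint's range is limited). The gripper opens to 85 mm and grips with 20 to 120 N. Pads are 22 mm wide; open, the fingers measure 114 mm over their backs; the gripper's body (76 mm by 85 mm) begins 54 mm behind the grasp point. The pads swing forward as they close: fully open they stand 13 mm farther back than shut.
Start: joints at [-1.317, 0.477, 0.022, 1.555, -0.011, 1.109, -0.083], TCP at [0.239, 0.631, 0.231] pointing down, gripper open.
Joint ranges: [-2.96, 2.96], [-0.34, 2.1], [-1.41, 1.46], [0.24, 2.44], [-1.37, 4.51], [0.17, 1.92], [-2.96, 2.96]. Speed limits (rad/s): [2.39, 2.39, 3.14, 3.14, 3.14, 3.14, 3.14].

## Interface

Orientations are given as a unit quaternion [w, x, y, z].
In Python, from station import monitor, cams, bot, finder gives the robot as it stands.
- The arm moves only by the tool jog_arm, never from a script. Its argument "plan" is a list of rows, each an object of numbers: "x", "y", "z": the shift along the tool's x, y, z as a fraction of full scale; "wx", "wy", "wz": the turn, a rotation vector about the tool's x, y, z as a fraction of full scale. A call has 1 to 12 rows; each row is the pose to reach, as a shift and turn from the pose measured when the call began, along the tool's axes at that moment, turning the shorter way round; what a row does not reach only later rows make up. Full scale, the value 1, is 20 cm for a shift and 180 degrees for a turn. A row lasts 1/12 s, in which the tool goes at most 41.7 mm and 7.16 degrees, less where a joint would pass 70% of its speed; a pose out of reach is approached as far as the arm can. A call with a number of a shift or a turn outside -1 to 1 is refused whole. A call with a gripper value outside its range is refused whole. "hand" is the opening, from -1 (shut) to 1 (fully open), set as the call begins (left out, the last holds). The fingers move at their own pace and stop on an object; "grip_force" is the grip in N (left out, the last holds). Time passes only in rows, so rows that repeat a pose let the fingers close. It gives the time, the measured TCP pose, the force and the opening at its end, in the units of the state.
- monitor.get_obs(): the state, without advancing time (a new reading comes with each control period).
- cams.read_camera(name): name is "side" or "top"; returns the picture (420x560x3 uint8, red, green, blue); there is no depth.
- cams.get_calibration(name): a dict with "fx", "fy", "cx", "cy" (pixels), "extrinsics" (4x4, takes a point from world to camera coordinates). Camera axes: x right, y down, z forward; pixel columns grow to the right and rows downward; lengths in m; the calibration is good to about 2 mm. A picture is of the moment at which its call begins. get_calibration takes no time and is no camera call.
- bot.hand_in(): hands the job in, once; it reports no verdict.
Trained networks look in the newest picture that a camera, given by its name, has taken for a name from the list of things; names that differ only in an ending like _2 or _b are one class to them, and where a whole thing is asked for, a point or a joint stands for the part that bears it (a point fixed in the world has none). Each returns a list of dicts, best first, with "confidence" (0 to 1); they miss things now and then, are a little off and sometimes report something else, mostly with a low value. They report only what shows in the picture. A call takes as long as a camera call.
- finder.find_in(camera, target): "bbox" ([left, top, width, height] in pixels, round what is visible of it).
- finder.place_of(camera, target): "location" ([column, row] in pixels: a listed point, or the origin of a listed thing).
The state is a dict: "t": time; "q": joint angles; "joint_vel": joint speeds; "joint_torque": joint torques, N m; "eef_pos": TCP position; "tool_rot": TCP orientation; "contact_force": force on the tool from outside, world axes, zero at the start; "torque": the same for the moment, N m; "gripper_width": opening from 0.0 (shut) to 1.0 (fully open).
Only numpy, scipy, OpenCV 4.12 (cv2) and the standard library are available. Lean on these libraries where they do the work, as an engineer would, in place of code of your own. Each camera call takes 0.05 s, during which the arm holds its last target. There are 200 camera calls.

## Task

Clamp the aluminium plate for drilling: with the closed fingers push the blue clamp's paddle all the way down, then the yellow clamp's paddle all the way down, and then press the green start button fully in once both clamps are down, let it come back out and leave everything clear. Only push, do not pick anything up: leave the red stop button alone, and leave the plate, the dowel pins and all the other loose things where they are.

Things in the scene. Friction and masses are not known exactly. Their poses are not given: they have to be found in the camera images.
- fixture: fixed dark steel base, 220 (x) x 250 (y) x 15 mm, origin at the centre of its underside on the table; its x axis points away from the robot (within 0.2 rad). Both clamps are mounted along its far (+x) edge, their hinges 85 mm from its centre along x and 60 mm either side of the middle; blue may be left or right
- blue_clamp (a joint): hinge of the blue push-down clamp, rad: 0 = fully raised, 0.50 = fully down (its stop, rubber foot resting on the plate). It starts between 0 and 0.12. Stiff friction hinge without a spring: it takes about 4 N downward at the paddle to move it and it stays where it is left
- blue_pad (a point): centre of the top face of the blue clamp's press paddle, a blue 45 x 45 x 10 mm plate at the free end of a dark steel arm 22 mm wide. Its centre lies 90 mm from the hinge axis. Raised, the paddle slopes up towards the robot (28 deg at joint 0) and this point is up to 97 mm above the table; fully down it is level, 55 mm above the table, and has swung up to 13 mm outward, away from the hinge (towards the fixture's -x)
- blue_hinge (a point): middle of the blue clamp's hinge axis (axis along the fixture's y), 50 mm above the table, between two steel cheeks whose tops are 61 mm above the table. Seen from above, the arm runs from here towards the fixture's -x, the side nearer the robot
- yellow_clamp (a joint): hinge of the yellow push-down clamp, rad: 0 = fully raised, 0.50 = fully down (its stop, rubber foot resting on the plate). It starts between 0 and 0.12. Stiff friction hinge without a spring: it takes about 4 N downward at the paddle to move it and it stays where it is left
- yellow_pad (a point): centre of the top face of the yellow clamp's press paddle, a yellow 45 x 45 x 10 mm plate at the free end of a dark steel arm 22 mm wide. Its centre lies 90 mm from the hinge axis. Raised, the paddle slopes up towards the robot (28 deg at joint 0) and this point is up to 97 mm above the table; fully down it is level, 55 mm above the table, and has swung up to 13 mm outward, away from the hinge (towards the fixture's -x)
- yellow_hinge (a point): middle of the yellow clamp's hinge axis (axis along the fixture's y), 50 mm above the table, between two steel cheeks whose tops are 61 mm above the table. Seen from above, the arm runs from here towards the fixture's -x, the side nearer the robot
- start (a joint): green start button, m: 0 = out, 0.006 = fully in; springs back; about 1.2 N starts it moving, 4 N is fully in
- start_top (a point): centre of the top face of the green button, 32 mm across, 63 mm above the table when out, moving straight down when pressed. The black collar round it is 48 mm across and 57 mm high above the table
- stop (a joint): red stop button, same kind as the green one, m: 0 = out, 0.006 = fully in; leave alone
- stop_top (a point): centre of the top face of the red button, 32 mm across, 63 mm above the table, 90 mm from the green one on the same box
- control_box: fixed grey box 170 (x) x 90 (y) x 45 mm high that carries the two buttons one behind the other along its x, each 45 mm from its centre (which one is nearer varies); origin at the centre of its underside on the table. It stands left or right of the fixture, the blue screw tray on the other side
- plate: loose aluminium plate 130 (x) x 190 (y) x 20 mm with two 32 mm holes and a small one, lying on the fixture; origin at the centre of its underside, top 35 mm above the table. Stays put
- dowel_a_mid (a point): centre of a loose steel dowel pin, 14 mm across, 30 mm tall, standing on the plate near its robot-side edge, top 65 mm above the table. Stays put
- dowel_b_mid (a point): centre of a second such dowel pin, beside the first. Stays put
- spool: loose green ring spool, 60 mm across, 20 mm high, lying flat at the back; origin under its centre. Stays put
- oil: loose amber oil bottle, 56 mm across, 100 mm tall, standing at the back; origin under its centre. Stays put
- hammer_mid (a point): point on the handle of a loose wooden-handled hammer, near its head, lying at the back, its handle running off to the robot's right. Stays put
- tap_wrench: loose steel tap wrench with a 130 mm cross bar, lying at the back; origin on the table under its hub. Stays put

How it is judged:
On the way, in this order (a step that is already met when the one before it is completed fails the run):
1. the blue clamp is pushed down on the plate (value of joint blue_clamp above 0.46 rad), for 0.1 s.
2. the yellow clamp is pushed down on the plate (value of joint yellow_clamp above 0.46 rad), for 0.1 s.
3. the green start button is pressed in (value of joint start above 0.0045 m), for 0.05 s.
At the end, for the whole second after the job is handed in: both clamps down within 0.05 rad of their stops, both buttons out again (within 1.5 mm), the plate within 12 mm, the dowel pins within 15 mm and the other loose things within 20 mm of where they started (value of joint each of blue_clamp, yellow_clamp above 0.45 rad and value of joint each of start, stop below 0.0015 m and distance of plate from where it was at the start of the episode below 0.012 m and distance of each of dowel_a_mid, dowel_b_mid from where it was at the start of the episode below 0.015 m and distance of each of spool, oil, hammer_mid, tap_wrench from where it was at the start of the episode below 0.02 m); the robot touches nothing.
It fails at once if the yellow clamp is pushed down before the blue one is down (value of joint yellow_clamp above 0.25 rad and value of joint blue_clamp below 0.44 rad).
It fails at once if the start button is pressed before both clamps are down (value of joint start above 0.003 m and value of joint any of blue_clamp, yellow_clamp below 0.44 rad).
It fails at once if the red stop button is pressed (value of joint stop above 0.003 m).
It fails at once if the plate, a dowel pin or another loose thing is lifted, carried or knocked out of place (distance of plate from where it was at the start of the episode above 0.012 m or distance of any of dowel_a_mid, dowel_b_mid from where it was at the start of the episode above 0.015 m or distance of any of spool, oil, hammer_mid, tap_wrench from where it was at the start of the episode above 0.02 m).
It also fails if it takes over 45 s, if anything falls off the work surface, if the arm or the gripper's body presses on something with over 40 N, if the wrist force passes 120 N, or if a joint passes its speed limit or range.

## Working session

There is one attempt and no reset: what is moved stays moved. The work goes in short steps, Python scripts to look and compute and a tool call to move; the robot and the scene stay as the last step left them, time stands still between calls to the robot, and variables do not carry over. Pictures are saved under pics/ and viewed, about 8 in all and at most 12, crops included, and the job is handed in when it is done.

Besides the shell and the picture viewer there is one more tool, called after ">>>" by a JSON object that holds its "op" and its "data". jog_arm: Moves the arm, as the interface text tells. Shift numbers are shares of 20 cm and turn numbers shares of 180 degrees, none past 1 either way. Its arguments: {"type":"object","properties":{"plan":{"type":"array","items":{"type":"object","properties":{"x":{"type":"number","minimum":-1,"maximum":1},"y":{"type":"number","minimum":-1,"maximum":1},"z":{"type":"number","minimum":-1,"maximum":1},"wx":{"type":"number","minimum":-1,"maximum":1},"wy":{"type":"number","minimum":-1,"maximum":1},"wz":{"type":"number","minimum":-1,"maximum":1}}}},"hand":{"type":"number"},"grip_force":{"type":"number"}},"required":["plan"]}

```bash
mkdir -p pics; cat > h.py <<'E'
import numpy as np, cv2
from station import monitor, cams, bot, finder
def ray(cam,px):
    c=cams.get_calibration(cam);E=np.array(c["extrinsics"])
    d=np.array([(px[0]-c["cx"])/c["fx"],(px[1]-c["cy"])/c["fy"],1.])
    return -E[:3,:3].T@E[:3,3],E[:3,:3].T@d
def at_z(cam,px,z):
    o,d=ray(cam,px);return o+d*(z-o[2])/d[2]
def tri(pt,ps):
    (o1,d1),(o2,d2)=ray("top",pt),ray("side",ps)
    s=np.linalg.lstsq(np.c_[d1,-d2],o2-o1,rcond=None)[0]
    a,b=o1+s[0]*d1,o2+s[1]*d2
    return (a+b)/2,np.linalg.norm(a-b)
E
python3 - <<'E'
from h import *
np.set_printoptions(precision=4,suppress=True)
for c in("top","side"):
    cv2.imwrite(f"pics/{c}0.png",cams.read_camera(c)[:,:,::-1])
for n,z in dict(blue_pad=.095,yellow_pad=.095,blue_hinge=.05,yellow_hinge=.05,start_top=.063,stop_top=.063,fixture=0,control_box=0,dowel_a_mid=.05).items():
    r={c:finder.place_of(c,n)[:2] for c in("top","side")}
    print(n,[(c,x["location"],round(x["confidence"],2)) for c in r for x in r[c]])
    if r["top"]:print("  z-plane",at_z("top",r["top"][0]["location"],z), "tri",tri(r["top"][0]["location"],r["side"][0]["location"]) if r["side"] else "")
o=monitor.get_obs();print(o)
E
```

```text
blue_pad [('top', [253.9, 244.3], 0.94), ('top', [199.2, 177.5], 0.73), ('side', [296.7, 252.1], 0.84)]
  z-plane [0.516  0.0688 0.095 ] tri (array([0.5178, 0.07  , 0.0975]), np.float64(0.00490241525911057))
yellow_pad [('top', [304.3, 250.8], 0.85), ('side', [342.3, 225.0], 0.66), ('side', [294.7, 169.3], 0.22)]
  z-plane [ 0.4998 -0.0541  0.095 ] tri (array([ 0.5019, -0.0543,  0.085 ]), np.float64(0.0026255020568686006))
blue_hinge [('top', [260.7, 212.9], 0.75), ('side', [275.1, 237.7], 0.65)]
  z-plane [0.6015 0.0534 0.05  ] tri (array([0.5993, 0.0527, 0.0586]), np.float64(0.0018091348361917912))
yellow_hinge [('top', [307.2, 219.0], 0.57), ('top', [256.5, 244.7], 0.5), ('side', [316.1, 212.0], 0.96), ('side', [402.6, 198.9], 0.73)]
  z-plane [ 0.5856 -0.066   0.05  ] tri (array([ 0.584 , -0.0658,  0.0566]), np.float64(0.0012737728987900546))
start_top [('top', [400.1, 239.7], 0.56), ('top', [388.6, 258.5], 0.24), ('side', [394.9, 167.4], 0.66)]
  z-plane [ 0.5302 -0.2998  0.063 ] tri (array([ 0.5274, -0.2965,  0.0763]), np.float64(0.0027352765741955414))
stop_top [('top', [396.6
[... 675 characters left out ...]
0, 251.5], 0.62), ('top', [268.0, 280.7], 0.49), ('side', [341.9, 272.7], 0.54)]
  z-plane [ 0.5021 -0.0516  0.05  ] tri (array([ 0.5049, -0.067 , -0.1045]), np.float64(0.023747490684700133))
{'t': 1.0, 'q': array([-1.3171,  0.477 ,  0.0224,  1.5554, -0.0115,  1.1093, -0.0831]), 'joint_vel': array([-0.0009, -0.0001,  0.0002, -0.0005, -0.0005,  0.0002, -0.001 ]), 'joint_torque': array([  0.0005, -59.6331,   1.6064, -28.1554,   0.0123,   0.0015,
         0.    ]), 'eef_pos': array([0.2389, 0.6313, 0.2313]), 'tool_rot': array([-0.    ,  0.1799,  0.9837,  0.    ]), 'contact_force': array([-1.3085, -0.0054, -0.1439]), 'torque': array([0.0044, 0.0201, 0.0133]), 'gripper_width': 1.0033745101813312}
```

View pics/top0.png

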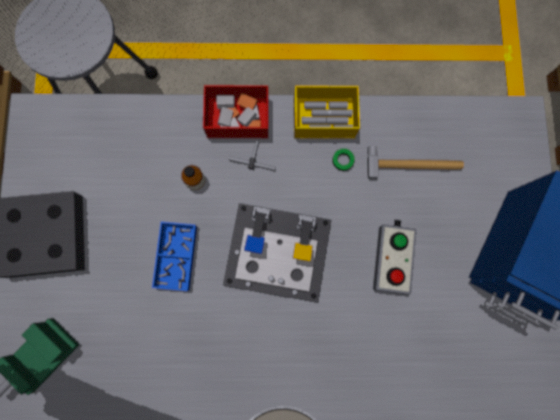

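View pics/side0.png

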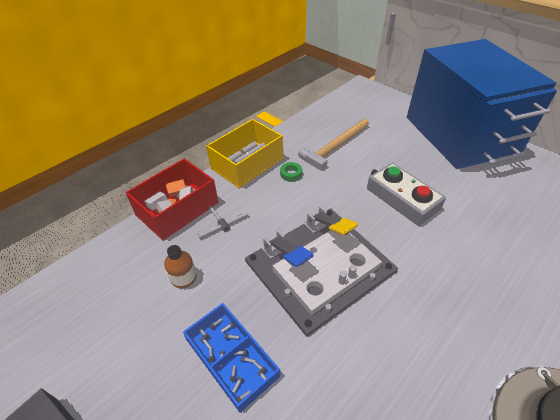

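The top view shows the blue pad at (254,244), the yellow at (303,251), green at (400,240), red at (397,277) and the dowels near (271–281,280). The side view shows the same layout, and the networks agree with both pictures. I'll shut the fingers and travel high.

>>> {"op": "jog_arm", "data": {"plan": [{"x": -0.2,"y": -0.18},{"x": -0.4,"y": -0.36},{"x": -0.6,"y": -0.54},{"x": -0.76,"y": -0.72},{"x": -0.76,"y": -0.72},{"x": -0.76,"y": -0.72},{"x": -0.76,"y": -0.72},{"x": -0.76,"y": -0.72}], "hand": -1}}

```text
invalid input at $.plan[0]: expected keys x, y, z, wx, wy, wz
```

>>> {"op": "jog_arm", "data": {"plan": [{"x": -0.2,"y": -0.18},{"x": -0.4,"y": -0.36},{"x": -0.6,"y": -0.54},{"x": -0.76,"y": -0.72},{"x": -0.76,"y": -0.72},{"x": -0.76,"y": -0.72},{"x": -0.76,"y": -0.72},{"x": -0.76,"y": -0.72}]}}

```text
invalid input at $.plan[0]: expected keys x, y, z, wx, wy, wz
```

>>> {"op": "jog_arm", "data": {"plan": [{"x": -0.2,"y": -0.18},{"x": -0.4,"y": -0.36},{"x": -0.6,"y": -0.54},{"x": -0.76,"y": -0.72},{"x": -0.76,"y": -0.72},{"x": -0.76,"y": -0.72},{"x": -0.76,"y": -0.72},{"x": -0.76,"y": -0.72}]}}

```text
invalid input at $.plan[0]: expected keys x, y, z, wx, wy, wz
```

>>> {"op": "jog_arm", "data": {"plan": [{"x": -0.25,"y": -0.24,"z": 0,"wx": 0,"wy": 0,"wz": 0},{"x": -0.5,"y": -0.48,"z": 0,"wx": 0,"wy": 0,"wz": 0},{"x": -0.76,"y": -0.72,"z": 0,"wx": 0,"wy": 0,"wz": 0},{"x": -0.76,"y": -0.72,"z": 0,"wx": 0,"wy": 0,"wz": 0},{"x": -0.76,"y": -0.72,"z": 0,"wx": 0,"wy": 0,"wz": 0},{"x": -0.76,"y": -0.72,"z": 0,"wx": 0,"wy": 0,"wz": 0},{"x": -0.76,"y": -0.72,"z": 0,"wx": 0,"wy": 0,"wz": 0},{"x": -0.76,"y": -0.72,"z": 0,"wx": 0,"wy": 0,"wz": 0}], "hand": -1}}

```text
t: 1.67
eef_pos: [0.3299, 0.4435, 0.2317]
tool_rot: [-0.0, 0.18, 0.984, 0.001]
contact_force: [0.4, 0.3, -0.3]
gripper_width: -0.001
```

>>> {"op": "jog_arm", "data": {"plan": [{"x": -0.25,"y": -0.24,"z": 0,"wx": 0,"wy": 0,"wz": 0},{"x": -0.5,"y": -0.48,"z": 0,"wx": 0,"wy": 0,"wz": 0},{"x": -0.76,"y": -0.72,"z": 0,"wx": 0,"wy": 0,"wz": 0},{"x": -0.76,"y": -0.72,"z": 0,"wx": 0,"wy": 0,"wz": 0},{"x": -0.76,"y": -0.72,"z": 0,"wx": 0,"wy": 0,"wz": 0},{"x": -0.76,"y": -0.72,"z": 0,"wx": 0,"wy": 0,"wz": 0},{"x": -0.76,"y": -0.72,"z": 0,"wx": 0,"wy": 0,"wz": 0},{"x": -0.76,"y": -0.72,"z": 0,"wx": 0,"wy": 0,"wz": 0}]}}

```text
t: 2.33
eef_pos: [0.4206, 0.2571, 0.2315]
tool_rot: [-0.0, 0.179, 0.984, 0.001]
contact_force: [-0.3, -0.1, 0.1]
gripper_width: 0.0
```

>>> {"op": "jog_arm", "data": {"plan": [{"x": -0.25,"y": -0.24,"z": 0,"wx": 0,"wy": 0,"wz": 0},{"x": -0.5,"y": -0.48,"z": 0,"wx": 0,"wy": 0,"wz": 0},{"x": -0.77,"y": -0.72,"z": 0,"wx": 0,"wy": 0,"wz": 0},{"x": -0.77,"y": -0.72,"z": 0,"wx": 0,"wy": 0,"wz": 0},{"x": -0.77,"y": -0.72,"z": 0,"wx": 0,"wy": 0,"wz": 0},{"x": -0.77,"y": -0.72,"z": 0,"wx": 0,"wy": 0,"wz": 0},{"x": -0.77,"y": -0.72,"z": 0.2,"wx": 0,"wy": 0,"wz": 0},{"x": -0.77,"y": -0.72,"z": 0.4,"wx": 0,"wy": 0,"wz": 0},{"x": -0.77,"y": -0.72,"z": 0.5,"wx": 0,"wy": 0,"wz": 0},{"x": -0.77,"y": -0.72,"z": 0.5,"wx": 0,"wy": 0,"wz": 0},{"x": -0.77,"y": -0.72,"z": 0.5,"wx": 0,"wy": 0,"wz": 0}]}}

```text
t: 3.25
eef_pos: [0.5136, 0.0705, 0.1305]
tool_rot: [-0.001, 0.177, 0.984, 0.001]
contact_force: [1.2, -0.3, 0.6]
gripper_width: -0.004
```

```bash
python3 - <<'E'
from h import *
ims=[cv2.resize(cams.read_camera(c)[y:y+150,x:x+200],(400*1,300),interpolation=cv2.INTER_CUBIC) for c,x,y in(("top",180,170),("side",220,170))]
cv2.imwrite("pics/c1.png",np.hstack(ims)[:,:,::-1])
E
```

```text
(no output)
```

View pics/c1.png

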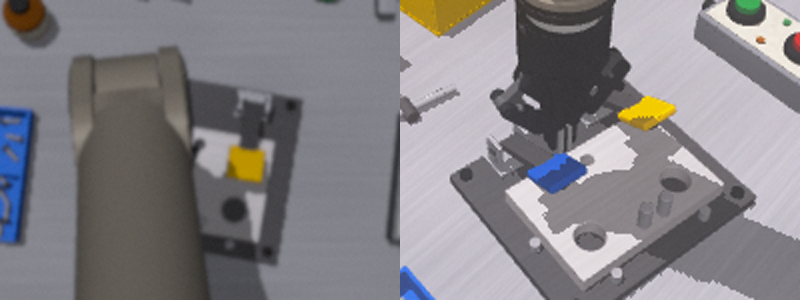

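The side crop shows the closed fingers just above the blue paddle (crop 557,172), with the yellow paddle and dowels well clear. I'll push down slowly.

>>> {"op": "jog_arm", "data": {"plan": [{"x": -0.01,"y": -0.02,"z": 0.1,"wx": 0,"wy": 0,"wz": 0},{"x": -0.01,"y": -0.02,"z": 0.15,"wx": 0,"wy": 0,"wz": 0},{"x": -0.01,"y": -0.02,"z": 0.19,"wx": 0,"wy": 0,"wz": 0},{"x": -0.01,"y": -0.02,"z": 0.22,"wx": 0,"wy": 0,"wz": 0},{"x": -0.01,"y": -0.02,"z": 0.25,"wx": 0,"wy": 0,"wz": 0},{"x": -0.01,"y": -0.02,"z": 0.28,"wx": 0,"wy": 0,"wz": 0},{"x": -0.01,"y": -0.02,"z": 0.31,"wx": 0,"wy": 0,"wz": 0},{"x": -0.01,"y": -0.02,"z": 0.34,"wx": 0,"wy": 0,"wz": 0},{"x": -0.01,"y": -0.02,"z": 0.36,"wx": 0,"wy": 0,"wz": 0},{"x": -0.01,"y": -0.02,"z": 0.37,"wx": 0,"wy": 0,"wz": 0},{"x": -0.01,"y": -0.02,"z": 0.38,"wx": 0,"wy": 0,"wz": 0},{"x": -0.01,"y": -0.02,"z": 0.38,"wx": 0,"wy": 0,"wz": 0}]}}

```text
t: 4.35
eef_pos: [0.516, 0.0657, 0.0562]
tool_rot: [0.001, 0.178, 0.984, 0.002]
contact_force: [0.8, 0.4, 0.3]
gripper_width: -0.001
```

>>> {"op": "jog_arm", "data": {"plan": [{"x": 0,"y": 0,"z": 0.01,"wx": 0,"wy": 0,"wz": 0},{"x": 0,"y": 0,"z": 0.02,"wx": 0,"wy": 0,"wz": 0},{"x": 0,"y": 0,"z": 0.03,"wx": 0,"wy": 0,"wz": 0},{"x": 0,"y": 0,"z": 0.03,"wx": 0,"wy": 0,"wz": 0},{"x": 0,"y": 0,"z": 0.03,"wx": 0,"wy": 0,"wz": 0}]}}

```text
t: 4.77
eef_pos: [0.5166, 0.0656, 0.0548]
tool_rot: [0.001, 0.178, 0.984, 0.003]
contact_force: [-18.9, -2.1, 56.9]
gripper_width: 0.001
```

```bash
python3 - <<'E'
from h import *
cv2.imwrite("pics/c2.png",cv2.resize(cams.read_camera("side")[170:320,220:420],(600,450),interpolation=cv2.INTER_CUBIC)[:,:,::-1])
E
```

```text
(no output)
```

View pics/c2.png

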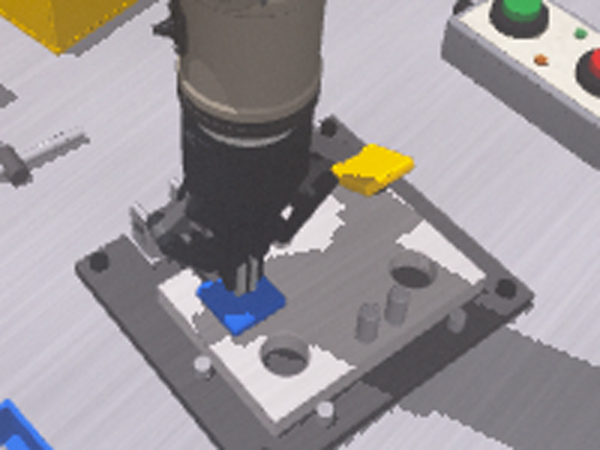

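Blue is down at its stop: the paddle is level and the force is 57 N. Yellow is still raised. I'll lift and move over to it.

>>> {"op": "jog_arm", "data": {"plan": [{"x": 0,"y": 0,"z": -0.15,"wx": 0,"wy": 0,"wz": 0},{"x": 0,"y": 0,"z": -0.3,"wx": 0,"wy": 0,"wz": 0},{"x": 0,"y": 0,"z": -0.42,"wx": 0,"wy": 0,"wz": 0},{"x": 0,"y": 0,"z": -0.42,"wx": 0,"wy": 0,"wz": 0},{"x": -0.04,"y": -0.18,"z": -0.42,"wx": 0,"wy": 0,"wz": 0},{"x": -0.08,"y": -0.36,"z": -0.42,"wx": 0,"wy": 0,"wz": 0},{"x": -0.13,"y": -0.59,"z": -0.42,"wx": 0,"wy": 0,"wz": 0},{"x": -0.13,"y": -0.59,"z": -0.42,"wx": 0,"wy": 0,"wz": 0},{"x": -0.13,"y": -0.59,"z": -0.42,"wx": 0,"wy": 0,"wz": 0},{"x": -0.13,"y": -0.59,"z": -0.42,"wx": 0,"wy": 0,"wz": 0}]}}

```text
t: 5.65
eef_pos: [0.4993, -0.0544, 0.1378]
tool_rot: [0.001, 0.179, 0.984, 0.003]
contact_force: [0.0, 0.4, -0.5]
gripper_width: 0.003
```

>>> {"op": "jog_arm", "data": {"plan": [{"x": 0,"y": 0,"z": 0.12,"wx": 0,"wy": 0,"wz": 0},{"x": 0,"y": 0,"z": 0.18,"wx": 0,"wy": 0,"wz": 0},{"x": 0,"y": 0,"z": 0.22,"wx": 0,"wy": 0,"wz": 0},{"x": 0,"y": 0,"z": 0.26,"wx": 0,"wy": 0,"wz": 0},{"x": 0,"y": 0,"z": 0.29,"wx": 0,"wy": 0,"wz": 0},{"x": 0,"y": 0,"z": 0.32,"wx": 0,"wy": 0,"wz": 0},{"x": 0,"y": 0,"z": 0.35,"wx": 0,"wy": 0,"wz": 0},{"x": 0,"y": 0,"z": 0.38,"wx": 0,"wy": 0,"wz": 0},{"x": 0,"y": 0,"z": 0.4,"wx": 0,"wy": 0,"wz": 0},{"x": 0,"y": 0,"z": 0.42,"wx": 0,"wy": 0,"wz": 0},{"x": 0,"y": 0,"z": 0.43,"wx": 0,"wy": 0,"wz": 0},{"x": 0,"y": 0,"z": 0.43,"wx": 0,"wy": 0,"wz": 0}]}}

```text
t: 6.65
eef_pos: [0.4995, -0.0537, 0.055]
tool_rot: [0.0, 0.179, 0.984, 0.004]
contact_force: [-17.1, 3.6, 50.6]
gripper_width: 0.0
```

>>> {"op": "jog_arm", "data": {"plan": [{"x": 0,"y": 0,"z": 0.01,"wx": 0,"wy": 0,"wz": 0},{"x": 0,"y": 0,"z": 0.01,"wx": 0,"wy": 0,"wz": 0},{"x": 0,"y": 0,"z": 0.01,"wx": 0,"wy": 0,"wz": 0}]}}

```text
t: 6.9
eef_pos: [0.4994, -0.0537, 0.0552]
tool_rot: [0.0, 0.18, 0.984, 0.005]
contact_force: [-11.6, 2.2, 34.5]
gripper_width: 0.001
```

Yellow is at its stop too. I'll lift and move towards the green button.

>>> {"op": "jog_arm", "data": {"plan": [{"x": 0,"y": 0,"z": -0.15,"wx": 0,"wy": 0,"wz": 0},{"x": 0,"y": 0,"z": -0.3,"wx": 0,"wy": 0,"wz": 0},{"x": 0,"y": 0,"z": -0.4,"wx": 0,"wy": 0,"wz": 0},{"x": 0,"y": 0,"z": -0.4,"wx": 0,"wy": 0,"wz": 0},{"x": -0.1,"y": -0.18,"z": -0.4,"wx": 0,"wy": 0,"wz": 0},{"x": -0.2,"y": -0.36,"z": -0.4,"wx": 0,"wy": 0,"wz": 0},{"x": -0.3,"y": -0.54,"z": -0.4,"wx": 0,"wy": 0,"wz": 0},{"x": -0.4,"y": -0.72,"z": -0.4,"wx": 0,"wy": 0,"wz": 0},{"x": -0.5,"y": -0.9,"z": -0.4,"wx": 0,"wy": 0,"wz": 0},{"x": -0.5,"y": -0.9,"z": -0.4,"wx": 0,"wy": 0,"wz": 0},{"x": -0.5,"y": -0.9,"z": -0.4,"wx": 0,"wy": 0,"wz": 0},{"x": -0.5,"y": -0.9,"z": -0.4,"wx": 0,"wy": 0,"wz": 0}]}}

```text
t: 7.9
eef_pos: [0.5286, -0.2578, 0.1323]
tool_rot: [-0.0, 0.18, 0.984, 0.005]
contact_force: [0.9, 1.2, -0.2]
gripper_width: -0.005
```

```bash
python3 - <<'E'
from h import *
im=[cams.read_camera(c) for c in("top","side")]
cv2.imwrite("pics/c3.png",np.hstack([cv2.resize(im[0][180:330,220:420],(400,300)),cv2.resize(im[1][140:320,235:475],(400,300))])[:,:,::-1])
for n in("start_top","blue_pad","yellow_pad"):
    for c in("top","side"):
        print(n,c,[(x["location"],round(x["confidence"],2),at_z(c,x["location"],.063 if n[0]=="s" else .055).round(4)) for x in finder.place_of(c,n)[:1]])
E
```

```text
start_top top [([274.7, 259.8], 0.49, array([0.4804, 0.0178, 0.063 ]))]
start_top side [([391.3, 168.0], 0.7, array([ 0.538 , -0.3043,  0.063 ]))]
blue_pad top [([253.0, 248.7], 0.68, array([0.509 , 0.0724, 0.055 ]))]
blue_pad side [([297.5, 266.7], 0.88, array([0.5151, 0.0733, 0.055 ]))]
yellow_pad top [([301.3, 257.4], 0.68, array([ 0.4868, -0.0493,  0.055 ]))]
yellow_pad side [([344.9, 243.2], 0.95, array([ 0.4815, -0.0395,  0.055 ]))]
```

View pics/c3.png

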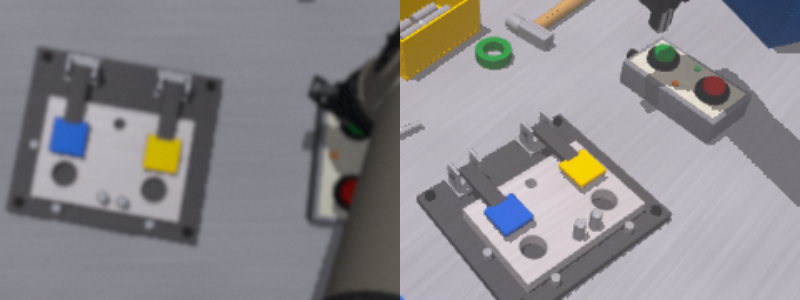

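Both paddles are level on the plate, and the dowels are still standing. I'll refine the green button position by colour from the first pictures.

```bash
python3 - <<'E'
from h import *
for c,(x0,y0,x1,y1) in(("top",(380,225,420,295)),("side",(370,150,440,205))):
    im=cv2.imread(f"pics/{c}0.png").astype(int)[y0:y1,x0:x1];b,g,r=im[...,0],im[...,1],im[...,2]
    for nm,m in(("green",(g>r+40)&(g>b+20)),("red",(r>g+60)&(r>b+60))):
        n,l,s,ce=cv2.connectedComponentsWithStats(m.astype(np.uint8));k=1+s[1:,4].argmax()
        p=ce[k]+[x0,y0];print(c,nm,s[k,4],p,at_z(c,p,.061))
E
```

```text
top green 135 [399.83703704 240.37777778] [ 0.52867898 -0.29960237  0.061     ]
top red 137 [396.61313869 275.95620438] [ 0.43933266 -0.28701463  0.061     ]
side green 94 [393.36170213 170.69148936] [ 0.5295739  -0.30121096  0.061     ]
side red 124 [423.03225806 190.83870968] [ 0.43894733 -0.28633461  0.061     ]
```

>>> {"op": "jog_arm", "data": {"plan": [{"x": -0.07,"y": -0.2,"z": 0,"wx": 0,"wy": 0,"wz": 0},{"x": -0.07,"y": -0.2,"z": 0,"wx": 0,"wy": 0,"wz": 0},{"x": -0.07,"y": -0.2,"z": 0,"wx": 0,"wy": 0,"wz": 0},{"x": -0.07,"y": -0.2,"z": 0.12,"wx": 0,"wy": 0,"wz": 0},{"x": -0.07,"y": -0.2,"z": 0.22,"wx": 0,"wy": 0,"wz": 0},{"x": -0.07,"y": -0.2,"z": 0.28,"wx": 0,"wy": 0,"wz": 0},{"x": -0.07,"y": -0.2,"z": 0.32,"wx": 0,"wy": 0,"wz": 0},{"x": -0.07,"y": -0.2,"z": 0.35,"wx": 0,"wy": 0,"wz": 0},{"x": -0.07,"y": -0.2,"z": 0.37,"wx": 0,"wy": 0,"wz": 0},{"x": -0.07,"y": -0.2,"z": 0.38,"wx": 0,"wy": 0,"wz": 0},{"x": -0.07,"y": -0.2,"z": 0.38,"wx": 0,"wy": 0,"wz": 0},{"x": -0.07,"y": -0.2,"z": 0.38,"wx": 0,"wy": 0,"wz": 0}]}}

```text
t: 9.3
eef_pos: [0.5284, -0.2983, 0.0606]
tool_rot: [0.001, 0.179, 0.984, 0.007]
contact_force: [-10.8, 7.9, 30.7]
gripper_width: 0.002
```

>>> {"op": "jog_arm", "data": {"plan": [{"x": 0,"y": 0,"z": 0,"wx": 0,"wy": 0,"wz": 0},{"x": 0,"y": 0,"z": 0,"wx": 0,"wy": 0,"wz": 0}]}}

```text
t: 9.47
eef_pos: [0.5291, -0.2986, 0.0627]
tool_rot: [0.002, 0.179, 0.984, 0.007]
contact_force: [-1.9, 0.5, 4.3]
gripper_width: -0.001
```

```bash
python3 - <<'E'
from h import *
im=cams.read_camera("side");o=monitor.get_obs();print(o["eef_pos"],o["contact_force"],o["torque"],o["tool_rot"])
cv2.imwrite("pics/c4.png",cv2.resize(im[90:240,320:520],(800,600),interpolation=cv2.INTER_CUBIC)[:,:,::-1])
E
```

```text
[ 0.52914364 -0.29858956  0.06216518] [-0.7161596   0.25633044  3.66075277] [ 0.12218621  0.23321873 -0.0350638 ] [0.00164472 0.17928055 0.98377572 0.00641243]
```

View pics/c4.png

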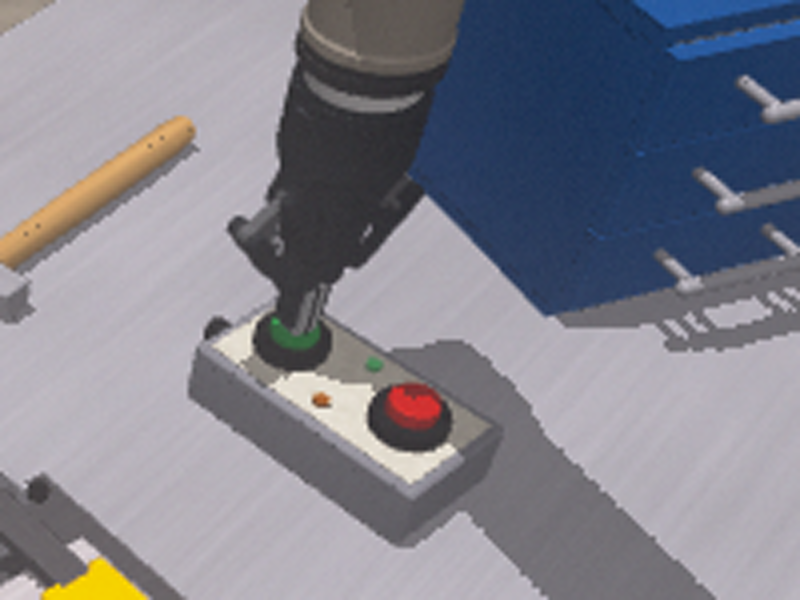

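The fingers sit on the green button (crop 300,335), but they are reading 62 mm high. I'll press a bit further and watch height against force.

>>> {"op": "jog_arm", "data": {"plan": [{"x": 0,"y": 0,"z": 0.01,"wx": 0,"wy": 0,"wz": 0},{"x": 0,"y": 0,"z": 0.02,"wx": 0,"wy": 0,"wz": 0},{"x": 0,"y": 0,"z": 0.03,"wx": 0,"wy": 0,"wz": 0},{"x": 0,"y": 0,"z": 0.03,"wx": 0,"wy": 0,"wz": 0},{"x": 0,"y": 0,"z": 0.03,"wx": 0,"wy": 0,"wz": 0},{"x": 0,"y": 0,"z": 0.03,"wx": 0,"wy": 0,"wz": 0}]}}

```text
t: 10.02
eef_pos: [0.5295, -0.2988, 0.0604]
tool_rot: [0.002, 0.18, 0.984, 0.007]
contact_force: [-12.7, 7.3, 41.1]
gripper_width: -0.001
```

```bash
python3 - <<'E'
from h import *
im=cams.read_camera("side");o=monitor.get_obs();print(o["eef_pos"],o["contact_force"],o["torque"])
cv2.imwrite("pics/c5.png",cv2.resize(im[140:215,365:465],(800,600),interpolation=cv2.INTER_CUBIC)[:,:,::-1])
E
```

```text
[ 0.5295042  -0.298848    0.06037282] [-12.60871556   7.79229946  40.14874441] [1.8647054  2.82853804 0.03217744]
```

View pics/c5.png

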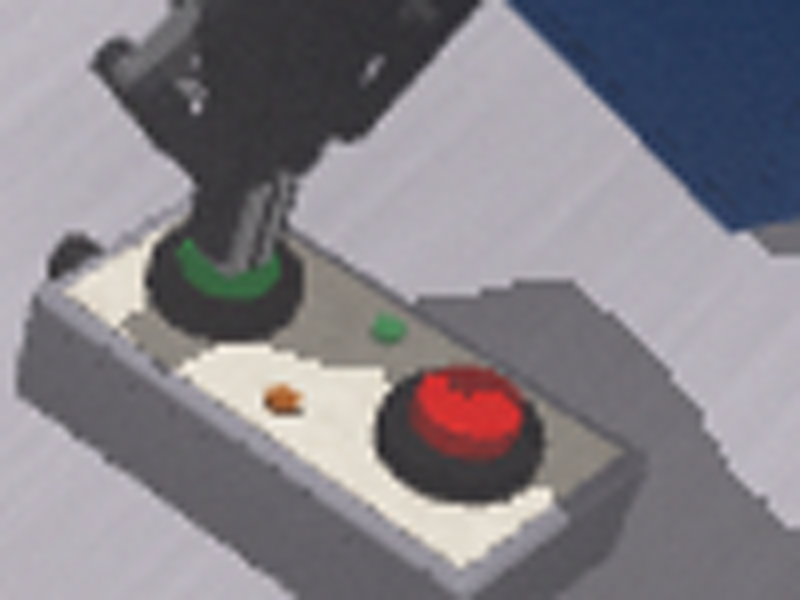

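At 41 N the green button sits flush in its collar with no side wall showing. The red one stands proud. I'll release and lift clear.

>>> {"op": "jog_arm", "data": {"plan": [{"x": 0,"y": 0,"z": -0.1,"wx": 0,"wy": 0,"wz": 0},{"x": 0,"y": 0,"z": -0.25,"wx": 0,"wy": 0,"wz": 0},{"x": 0,"y": 0,"z": -0.4,"wx": 0,"wy": 0,"wz": 0},{"x": 0,"y": 0,"z": -0.6,"wx": 0,"wy": 0,"wz": 0},{"x": 0,"y": 0,"z": -0.6,"wx": 0,"wy": 0,"wz": 0},{"x": 0,"y": 0,"z": -0.6,"wx": 0,"wy": 0,"wz": 0},{"x": 0,"y": 0,"z": -0.6,"wx": 0,"wy": 0,"wz": 0}]}}

```text
t: 10.65
eef_pos: [0.5288, -0.3002, 0.18]
tool_rot: [0.002, 0.179, 0.984, 0.007]
contact_force: [-1.3, 0.1, -0.4]
gripper_width: 0.001
```

```bash
python3 - <<'E'
from h import *
im=cams.read_camera("side");o=monitor.get_obs();print(o["eef_pos"],o["contact_force"])
cv2.imwrite("pics/c6.png",np.hstack([cv2.resize(im[140:215,365:465],(400,300),interpolation=cv2.INTER_CUBIC),cv2.resize(im[95:305,150:430],(400,300))])[:,:,::-1])
E
```

```text
[ 0.52822678 -0.29988592  0.17918514] [-0.24035837  0.23334485  0.28663566]
```

View pics/c6.png

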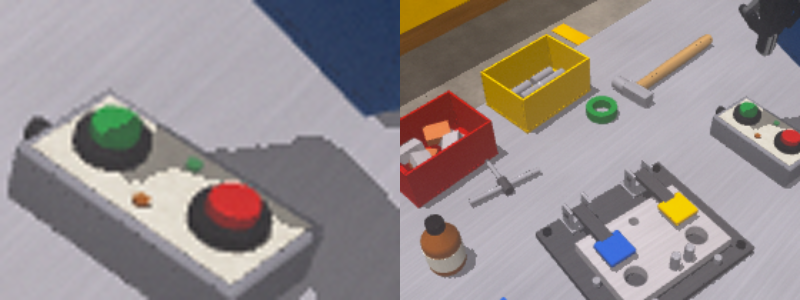

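The green button is out again and everything else is in place. The press depth disagreed with the stated heights, so I'll compare the pressed and released pictures.

```bash
python3 - <<'E'
from h import *
a=cv2.resize(cv2.imread("pics/c5.png"),(100,75),interpolation=cv2.INTER_AREA)[22:42,14:44]
s=cams.read_camera("side")[:,:,::-1];b=s[162:182,379:409]
c=cv2.imread("pics/side0.png")[162:182,379:409]
for n,x in(("pressed",a),("now",b),("start",c)):
    i=x.astype(int);m=(i[...,1]>i[...,2]+25)&(i[...,1]>i[...,0]+15)
    print(n);print("\n".join("".join("#" if v else "." for v in r) for r in m))
cv2.imwrite("pics/c7.png",np.clip(1.6*np.hstack([cv2.resize(x,(390,260),interpolation=cv2.INTER_NEAREST).astype(float) for x in(a,b)]),0,255))
E
```

```text
pressed
..............................
..............................
..............................
..............................
..............................
..............................
..............................
..............................
.........#....................
........###...................
.........###........#.........
.........####.....###.........
.........#####..#####.........
..........##########..........
............#######...........
..............................
..............................
..............................
..............................
..............................
now
..............................
..............................
..............................
..............................
............###...............
..........#########...........
.........###########..........
.........############.........
.........############.........
.........############.........
.........############.........
.........############.........
.........############.........
..........##########..........
............#######...........
...
[... 195 characters left out ...]
........................
..............................
..............................
............###...............
..........#########...........
.........###########..........
.........############.........
.........#############........
.........#############........
.........############.........
.........############.........
.........############.........
..........##########..........
............#######...........
..............................
..............................
..............................
..............................
..............................[ WARN:0@0.558] global loadsave.cpp:1063 imwrite_ Unsupported depth image for selected encoder is fallbacked to CV_8U.
```

View pics/c7.png

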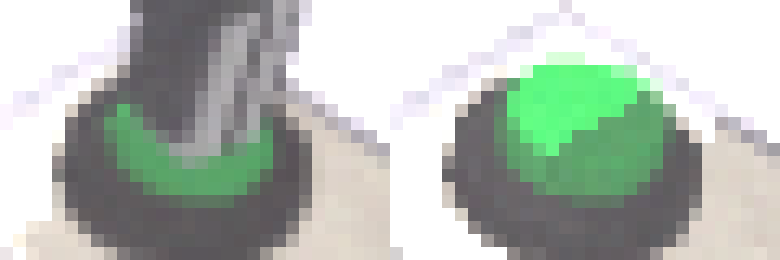

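```bash
python3 - <<'E'
from h import *
c=cams.get_calibration("side");E=np.array(c["extrinsics"]);K=np.array([[c["fx"],0,c["cx"]],[0,c["fy"],c["cy"]],[0,0,1.]])
t=np.linspace(0,2*np.pi,361)
for z in(.063,.0604,.057):
    P=np.c_[.529+.016*np.cos(t),-.3+.016*np.sin(t),0*t+z]
    p=cv2.projectPoints(P,cv2.Rodrigues(E[:3,:3])[0],E[:3,3],K,None)[0][:,0]-[379,162]
    print(z,"rows of left/right extremes",p[p[:,0].argmin()].round(1),p[p[:,0].argmax()].round(1),"top/bottom",p[:,1].min().round(1),p[:,1].max().round(1))
E
```

```text
0.063 rows of left/right extremes [7.9 7.7] [21.   9.2] top/bottom 4.2 12.7
0.0604 rows of left/right extremes [7.7 8.5] [20.8 10. ] top/bottom 5.0 13.5
0.057 rows of left/right extremes [7.5 9.5] [20.5 11. ] top/bottom 6.0 14.5
```

The pressed outline has its right extreme at about row 11, its left at about 9–10 and its bottom at row 14. That matches a button at 57 mm, fully in. Handing in.

```bash
python3 -c "
from station import bot
print(bot.hand_in())"
```

```text
the job is handed in; nothing more can be done
None
```

I pushed the blue clamp down, then the yellow one, each to its hard stop, with the reported fingertip height at 55 mm and 50–57 N. I then pressed the green start button, released it, lifted clear to about 180 mm and handed the job in at about 11 s. No verdict was reported.

**Last checks:** in the final side picture both paddles are level on the plate and the green button's outline matches the start to within a pixel. The red button, dowels, plate and other loose things look unmoved by eye. The contact force after lifting was close to zero.

**What disagreed:** during the press the reported fingertip height stopped at about 60.4 mm instead of the expected 57 mm, although the force was about 41 N. The button's outline in the pressed picture matched the 57 mm, fully-in position. I took the press as complete and did not find out why the height differed. The green button was also pushed twice, because I eased off to about 4 N to check and then pressed again.

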